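# Trim the coin-timer unit to its set mark

### The job

The dryer's coin-timer unit is out of adjustment: its meter needle stands left of the set tab on the dial. Take the flat-bladed plastic tuning tool (the one with the rectangular handle) from the rack, feel its blade into the slot of the trimmer down the round hole in the unit's top plate, and, pressing only lightly, turn the trimmer clockwise until the needle tip points at the middle of the tab. Then put the tool back upright in the rack hole it came from, and leave everything else where it stands.

Things in the scene. Friction and masses are not known exactly. Their poses are not given: they have to be found in the camera images.
- unit: Coin-timer control unit, fixed: grey box 150 (x) by 230 mm (y), top at z = 46 mm; black-framed meter (128 mm wide, frame 57 mm high) on its left (+y) part, aluminium plate with one round hole on its right part, black terminal strip (to 61 mm high, 67 mm beyond the hole) along the far edge. Origin: centre of the underside; x away from the robot at yaw 0, y left, z up.
- trimmer_hole (a point): Centre of the mouth of the adjusting hole, level with the plate's top, 46 mm over the table. The hole is round, vertical, 14 mm wide with a 1.5 mm chamfer; axes as the unit's. The trimmer sits in it on the same axis. A blade out of line with the slot stands on the rotor's face and gets no deeper than about 10 mm below the mouth; in line, it drops in to 12 mm.
- rotor_face (a point): Centre of the face of the brass trimmer rotor at rest, 7 mm below the hole's mouth (the point and its axes are the unit's; they do not turn with the rotor). Rotor 18 mm across, reaching under the plate; straight slot right across it, 4 mm wide, 5 mm deep, with square edges. It gives downward on a spring: from 2 N, 2.5 mm down at 4.5 N, then hard; it springs back.
- rotor_slot (a point): Centre of the slot's floor at rest, 12 mm below the mouth (axes: the unit's). The slot's direction is not measured: at first it lies between 0.7 rad clockwise and 1.6 rad counter-clockwise (from above) of the unit's x. The rotor turns with 0.03 N m of friction and stays where left. It needs 0.5 to 1.4 rad, always clockwise; the needle turns clockwise by 0.75 of that.
- needle_tip (a point): Tip of the thin dark meter needle, under a clear window that keeps it from being touched. The needle swings flat over the white dial about a pivot 55 mm from the tip, on the near side of the dial (unit frame: x = -30 mm, y = +46 mm); straight ahead is along the unit's x. It starts left (+y) of the tab.
- index_mark (a point): Middle of the near end of the set tab, a small dark tab 8 mm wide at the outer edge of the dial, on the same 55 mm circle about the needle's pivot, so that it and needle_tip coincide in plan when the needle is exactly right. It does not move during the job.
- tuner: Tuning tool: white plastic, 106 mm long, 35 g, hanging blade down in one of the rack's holes. From the tip up: flat blade 2.4 mm (x) by 12 mm (y), 8 mm long; round shank 12 mm thick to 42 mm; round flange 21 mm wide to 46 mm; rectangular handle to 106 mm, 13 mm (x, ribbed flats to grip) by 19 mm (y). Origin: middle of the blade tip; z up the handle, y along the blade's width.
- tuner_tip (a point): Middle of the tuning tool's blade edge (same point as its origin, same axes).
- rack: Light wooden tool rack, fixed: block 172 mm (x) by 52 mm (y), top 50 mm over the table, on a black rubber base of 190 by 66 mm. Three round vertical holes, 16 mm wide and 45 mm deep, in a row at x = -56, 0 and +56 mm. A tool that hangs by its flange has its tip 8 mm over the table. Origin: centre of the underside.
- hex_tool: White plastic alignment tool of the same family, standing in another hole of the rack: round tapered handle, 17 mm thick, rounded top, 91 mm long. Not the tool for this job: its tip is a 7 mm rod. Origin at its tip.
- cup_tool: White plastic alignment tool standing in another hole of the rack: thin round neck with a 22 mm disc on top, 85 mm long. Not the tool for this job. Origin at its tip.
- torch: Bystander: black pocket torch standing upright, 44 mm thick, 123 mm tall. Origin at the centre of its underside.
- drain_coupling: Bystander: pale plastic hose coupling standing upright, 42 mm thick, 50 mm tall. Origin at the centre of its underside.
- motor_pulley: Bystander: grey V-belt pulley lying flat, 63 mm across, 22 mm high. Origin at the centre of its underside.
- tape_roll: Bystander: roll of black tape lying flat, 62 mm across, 19 mm high. Origin at the centre of its underside.
- thread_spool_1: Bystander: wooden spool of thread standing upright, 30 mm thick, 42 mm tall. Origin at the centre of its underside.
Mind the look-alikes: they are no part of the job. What is shaped like the tuner but red is not meant.

How it is judged (in metres and radians):
On the way, in this order (a step that is already met when the one before it is completed fails the run):
1. the tuning tool is held, drawn clear of the rack (z of tuner_tip in the frame of rack above 0.055 m and contact force between tuner and the fingers above 1 N), for 0.1 s.
2. the held tool's blade is down in the trimmer's slot (tip more than 11 mm below the mouth of the hole, within 4 mm of its axis) (horizontal distance between tuner_tip and trimmer_hole below 0.004 m and z of tuner_tip in the frame of trimmer_hole below -0.011 m and contact force between tuner and the fingers above 1 N), for 0.2 s.
3. with the blade still in the slot the needle has been brought to the tab (tip within 4 mm of the tab's middle) (all of step 2 and horizontal distance between needle_tip and index_mark below 0.004 m), for 0.2 s.
At the end, for the whole second after the job is handed in: The needle tip stands within 4 mm (half the tab's width) of the tab's middle, and the tuning tool hangs upright (within 0.1 rad), at rest and released, in the rack hole it came from (within 6 mm of its first place) (horizontal distance between needle_tip and index_mark below 0.004 m and distance of tuner from where it was at the start of the episode below 0.006 m and angle between tuner's own z axis and vertical below 0.1 rad and linear speed of tuner below 0.02 m/s); the robot touches nothing.
It fails at once if the tuning tool presses or pushes on the unit (trimmer, hole or top) with more than 15 N (contact force between tuner and unit above 15 N).
It fails at once if a bystander or one of the other tools is moved by more than 2 cm (distance of any of hex_tool, cup_tool, torch, drain_coupling, motor_pulley, tape_roll, thread_spool_1 from where it was at the start of the episode above 0.02 m).
It also fails if it takes over 70 s, if anything falls off the work surface, if the arm or the gripper's body presses on something with over 40 N, if the wrist force passes 120 N, or if a joint passes its speed limit or range.

### The arm

A 6-joint arm with a two-finger parallel gripper is mounted at the origin on a cart in front of the work surface, level with it; the furniture and walls round the work are solid. World frame = base frame: x ahead of the robot, y to its left, z up, the work surface at z = 0. Lengths are in mm, angles in rad, forces in N, time in s.
With the tool pointing down it reaches from about 300 to 775 mm from the base axis. Payload 14.6 kg.
Tool frame: the origin (TCP) lies between the finger pads; the fingertips stand 17 mm ahead of it and the grasp point (between the pads) lies 2 mm behind it (manip.tip_reach is the distance from the TCP to the fingertips, in mm); z points along the fingers, y is the line along which they close (so a half turn about z gives the same grasp; the last joint's range is limited). The gripper opens to 94 mm and grips with 3 to 60 N. Pads are 16 mm wide; open, the fingers measure 119 mm over their backs; the gripper's body (75 mm by 177 mm) begins 78 mm behind the grasp point.
Start: joints at [-1.179, 0.3, 1.521, -0, 1.321, -0.067], TCP at [243.572, -493.115, 222.446] pointing down, gripper open.
Joint ranges: [-3.03, 3.03], [-0.79, 2.21], [0.23, 2.52], [-1.04, 4.18], [0, 3.07], [-2.55, 2.55]. Speed limits (rad/s): [2.22, 2.22, 2.57, 3.14, 3.14, 3.14].

### API

Orientations are given as [roll, pitch, yaw] about the fixed x, y, z axes, in that order (R = Rz(yaw) Ry(pitch) Rx(roll)).
In Python, from cell import manip, viewer gives the robot as it stands.
- The arm moves only by the tool apply_moves, never from a script. Its argument "moves" is a list of rows, each a list of 3 entries, a list of its own where there are three numbers: the shift along the tool's x, y, z each as a share of 0.25 m, from -1 to 1, then the turn, a rotation vector about the tool's x, y, z each as a share of pi rad, from -1 to 1, then the closure, from 0 (fully open) to 1 (shut). In form: [[[dx, dy, dz], [wx, wy, wz], grip], ...]. A call has 1 to 12 rows; each row is the pose to reach, as a shift and turn from the pose commanded when the call began, along the tool's axes at that moment, turning the shorter way round; what a row does not reach only later rows make up. A row lasts 1/12 s, in which the tool goes at most 41.7 mm and 7.16 degrees, less where a joint would pass 70% of its speed; a pose out of reach is approached as far as the arm can. A call with a number of a shift or a turn outside -1 to 1 is refused whole. A call with a gripper value outside its range is refused whole. The fingers move at their own pace and stop on an object; "squeeze" is the grip in N (left out, the last holds). Time passes only in rows, so rows that repeat a pose let the fingers close. It gives the time, the measured TCP pose, the force, the opening and the grip force at its end, in the units of the state.
- manip.read_state(): the state, without advancing time (a new reading comes with each control period).
- viewer.camera(name): name is "scene" or "side" or "wrist"; returns the picture (400x640x3 uint8, blue, green, red); there is no depth.
- viewer.camera_info(name): a dict with "camera_matrix" (3x3 intrinsics, pixels), "R" (3x3) and "t" (3): a world point X has camera coordinates R X + t. Camera axes: x right, y down, z forward; pixel columns grow to the right and rows downward; lengths in mm; the calibration is good to about 2 mm. A picture is of the moment at which its call begins: read the wrist's pose just before it. camera_info takes no time and is no camera call; for the wrist camera it gives the pose at the moment of the call.
- manip.sign_off(): hands the job in; it is judged then, once.
The state is a dict: "clock": time; "joints": joint angles; "qd": joint speeds; "effort": joint torques, N m; "eef_pos": TCP position; "eef_rot": TCP orientation; "wrist_force": force on the tool from outside, world axes, zero at the start; "moment": the same for the moment, N m; "finger_gap": finger opening in mm; "finger_force": force on a finger pad.
Only numpy, scipy, OpenCV 4.12 (cv2) and the standard library are available. Lean on these libraries where they do the work, as an engineer would, in place of code of your own. Each camera call takes 0.05 s, during which the arm holds its last target. There are 200 camera calls.

## Working session

There is one attempt and no reset: what is moved stays moved. The work goes in short steps, Python scripts to look and compute and a tool call to move; the robot and the scene stay as the last step left them, time stands still between calls to the robot, and variables do not carry over. Pictures are saved under pics/ and viewed, at most 10 in all, crops included, and the job is handed in when it is done.

Besides the shell and the picture viewer there is one more tool, called as name([rows], argument=value, ...), one row to a line, values as JSON. apply_moves: Moves the arm, as the interface text tells. Shift numbers are shares of 0.25 m and turn numbers shares of pi rad, none past 1 either way. Its arguments: {"type":"object","properties":{"moves":{"type":"array"},"squeeze":{"type":"number"}},"required":["moves"]}

```bash
ls; mkdir -p pics; python3 - <<'E'
from cell import manip, viewer
import cv2, numpy as np
a=viewer.camera("scene");b=viewer.camera("side")
cv2.imwrite("pics/scene0.png",a);cv2.imwrite("pics/side0.png",b)
for n in("scene","side","wrist"):
    i=viewer.camera_info(n);R=np.array(i["R"]);print(n,np.round(i["camera_matrix"],1).tolist(),np.round(R,3).tolist(),np.round(-R.T@np.array(i["t"]),0))
print(manip.read_state())
E
```

```text
pics
scene [[462.7, 0.0, 318.1], [0.0, 462.7, 196.6], [0.0, 0.0, 1.0]] [[-0.605, -0.796, -0.014], [-0.427, 0.34, -0.838], [0.672, -0.501, -0.546]] [-117.  749.  611.]
side [[470.0, 0.0, 320.2], [0.0, 470.0, 201.1], [0.0, 0.0, 1.0]] [[0.978, -0.207, 0.005], [-0.116, -0.566, -0.816], [0.172, 0.798, -0.578]] [ 398. -582.  683.]
wrist [[320.6, 0.0, 320.4], [0.0, 320.6, 205.0], [0.0, 0.0, 1.0]] [[0.443, -0.897, -0.001], [-0.86, -0.425, 0.282], [-0.253, -0.124, -0.959]] [ 316. -457.  384.]
{'clock': 0.1, 'joints': array([-1.17859611e+00,  3.00430917e-01,  1.52154537e+00, -4.07833784e-07,
        1.32069660e+00, -6.66242722e-02]), 'qd': array([ 0.00133969, -0.0019915 , -0.0020012 ,  0.00036181,  0.00013395,
       -0.00043331]), 'effort': array([ 1.07043561e-03, -5.32642722e+01, -3.53285050e+01,  7.09787384e-02,
        2.35055108e-02, -4.62749676e-05]), 'eef_pos': array([ 243.48983222, -492.91141279,  221.9234678 ]), 'eef_rot': array([-3.14051479e+00, -7.15224548e-05,  4.58824550e-01]), 'wrist_force': array([-0.7850554 ,  0.38928846, -0.24100058]), 'moment': array([ 0.06056058,  0.0034853 , -0.04840896]), 'finger_force': 0.0, 'finger_gap': 93.93151372639194}
```

View pics/scene0.png

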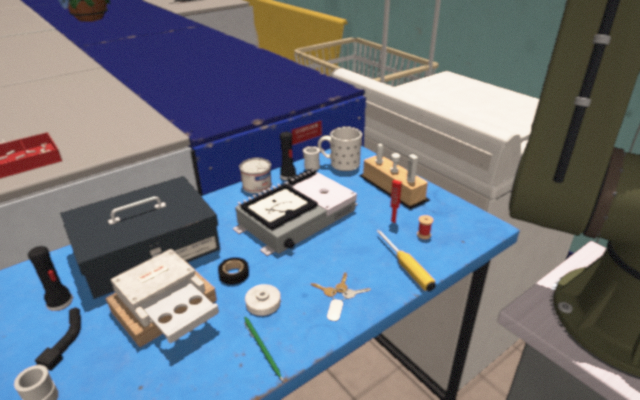

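View pics/side0.png

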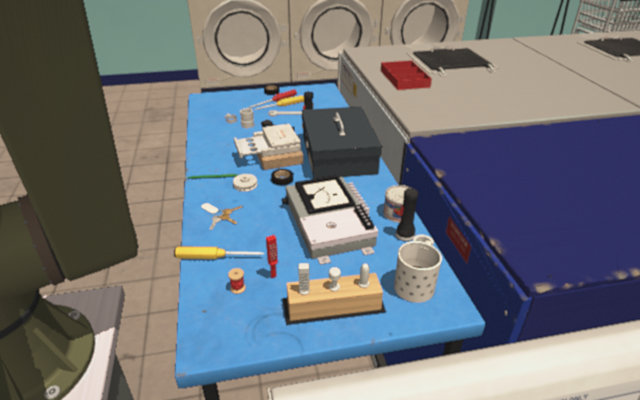

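The side view shows the rack at about (335,298). The tuner with the rectangular handle is in its left hole (304,278), the cup tool is in the middle (334) and the hex tool is on the right (364). The unit's plate hole is near (332,225), and the red look-alike stands at (271,257). The scene view agrees.

```bash
cat > h.py <<'E'
from cell import manip, viewer
import cv2, numpy as np
from scipy.spatial.transform import Rotation as Ro
def info(n):
    i=viewer.camera_info(n);return np.array(i["camera_matrix"]),np.array(i["R"]),np.array(i["t"])
def cast(n,uv,z,I=None):
    K,R,t=I or info(n);c=-R.T@t
    d=R.T@np.linalg.solve(K,[uv[0],uv[1],1.]);return c+d*(z-c[2])/d[2]
def proj(n,X,I=None):
    K,R,t=I or info(n);p=K@(R@np.array(X,float)+t);return p[:2]/p[2]
def tri(A):  # list of (info,uv)
    M=np.zeros((3,3));b=np.zeros(3)
    for (K,R,t),uv in A:
        c=-R.T@t;d=R.T@np.linalg.solve(K,[uv[0],uv[1],1.]);d/=np.linalg.norm(d);P=np.eye(3)-np.outer(d,d);M+=P;b+=P@c
    return np.linalg.solve(M,b)
E
python3 - <<'E'
from h import *
for nm,uv,z in [("tuner top",(304,265),114),("cup top",(334,271),93),("hex top",(364,265),99),("hole",(332,225),46),("red",(271,240),114),("spool",(236,270),42),("torch top",(410,193),123),("mug top",(419,245),95)]:
    print(nm,cast("side",uv,z).round())
for nm,uv,z in [("tuner top",(413,156),114),("hex",(380,146),99),("hole",(325,190),46),("cup",(396,155),93)]: print(nm,cast("scene",uv,z).round())
a=cv2.imread("pics/side0.png");cv2.imwrite("pics/c1.png",cv2.resize(a[160:330,230:450],None,fx=3.4,fy=3.4,interpolation=cv2.INTER_CUBIC))
E
```

```text
tuner top [499.  19. 114.]
cup top [553.  15.  93.]
hex top [608.  13.  99.]
hole [594. 204.  46.]
red [451.  99. 114.]
spool [379. 108.  42.]
torch top [757. 182. 123.]
mug top [728.  50.  95.]
tuner top [494.  24. 114.]
hex [598.  26.  99.]
hole [590. 202.  46.]
cup [548.  21.  93.]
```

View pics/c1.png

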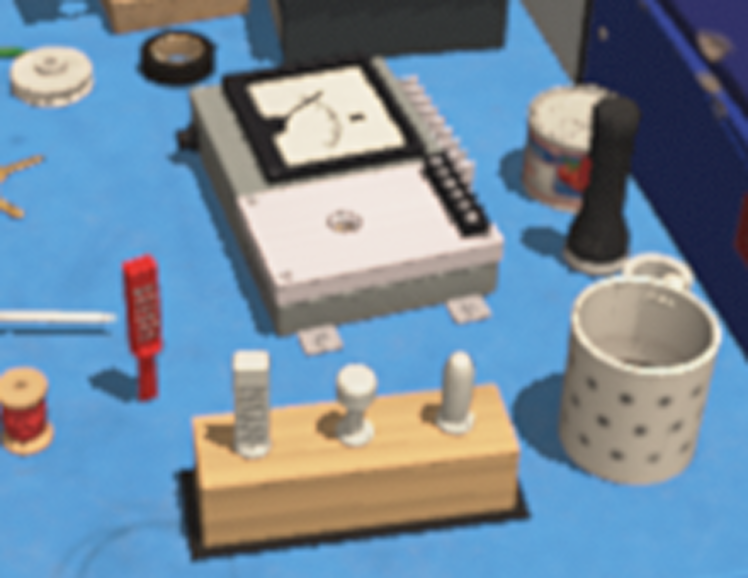

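```bash
cat >> h.py <<'E'
def move(target,yaw=None,rpy0=None,pos0=None):
    """shares for a move to target (mm), tool vertical at world yaw, from the measured (or given) pose"""
    s=manip.read_state();p=np.array(s["eef_pos"] if pos0 is None else pos0);R0=Ro.from_euler("xyz",s["eef_rot"] if rpy0 is None else rpy0)
    y=s["eef_rot"][2] if yaw is None else yaw
    R1=Ro.from_euler("xyz",[np.pi,0,y]);print("shift",(R0.inv().apply(np.array(target)-p)/250).round(4).tolist(),"turn",((R0.inv()*R1).as_rotvec()/np.pi).round(4).tolist())
E
python3 -c "
from h import *
move((370,-197,222)); move((500,100,240),0)"
```

```text
shift [0.9779, -0.8371, 0.0007] turn [-0.0003, -0.0, 0.0]
shift [1.9703, -1.672, -0.0704] turn [-0.0003, 0.0001, 0.146]
```

apply_moves([
  [[0.98,-0.836,0],[0,0,0],0],
  [[0.98,-0.836,0],[0,0,0],0],
  [[0.98,-0.836,0],[0,0,0],0],
  [[0.98,-0.836,0],[0,0,0],0],
  [[0.98,-0.836,0],[0,0,0],0],
  [[0.98,-0.836,0],[0,0,0],0],
  [[0.98,-0.836,0],[0,0,0],0],
  [[0.98,-0.836,0],[0,0,0],0],
])

```text
clock: 0.77
eef_pos: [371.1, -194.6, 222.4]
eef_rot: [-3.141, -0.0, 0.46]
wrist_force: [0.3, -0.0, 0.5]
finger_gap: 93.8
finger_force: 0.0
```

apply_moves([
  [[0.98,-0.836,-0.07],[0,0,0.146],0.2],
  [[0.98,-0.836,-0.07],[0,0,0.146],0.2],
  [[0.98,-0.836,-0.07],[0,0,0.146],0.2],
  [[0.98,-0.836,-0.07],[0,0,0.146],0.2],
  [[0.98,-0.836,-0.07],[0,0,0.146],0.2],
  [[0.98,-0.836,-0.07],[0,0,0.146],0.2],
  [[0.98,-0.836,-0.07],[0,0,0.146],0.2],
  [[0.98,-0.836,-0.07],[0,0,0.146],0.2],
  [[0.98,-0.836,-0.07],[0,0,0.146],0.2],
  [[0.98,-0.836,-0.07],[0,0,0.146],0.2],
])

```text
clock: 1.6
eef_pos: [498.4, 101.9, 239.5]
eef_rot: [-3.141, 0.001, 0.004]
wrist_force: [-0.3, -0.7, -0.8]
finger_gap: 75.2
finger_force: 0.0
```

```bash
python3 - <<'E'
from h import *
print(manip.read_state()); I=info("wrist")
a=viewer.camera("wrist");cv2.imwrite("pics/w1.png",a);np.savez("w1",K=I[0],R=I[1],t=I[2])
cv2.imwrite("pics/w1b.png",cv2.resize(a,(800,500),interpolation=cv2.INTER_CUBIC))
E
```

```text
{'clock': 1.6, 'joints': array([1.29472237e-01, 1.94482316e-01, 1.61207243e+00, 4.70838217e-04,
       1.33570676e+00, 1.69644956e+00]), 'qd': array([-0.07211707, -0.03922518,  0.06054399, -0.01178323, -0.00459449,
       -0.06674189]), 'effort': array([ 2.18025550e+00, -4.62988257e+01, -3.69339073e+01,  1.01422237e-01,
        2.84128654e-02,  8.76663812e-01]), 'eef_pos': array([498.39113217, 101.91684813, 239.47212882]), 'eef_rot': array([-3.14122227e+00,  7.20977932e-04,  3.70930760e-03]), 'wrist_force': array([-0.25404237, -0.70615745, -0.76663798]), 'moment': array([0.01327268, 0.01087016, 0.010372  ]), 'finger_force': 0.0, 'finger_gap': 75.19022370926078}
```

View pics/w1b.png

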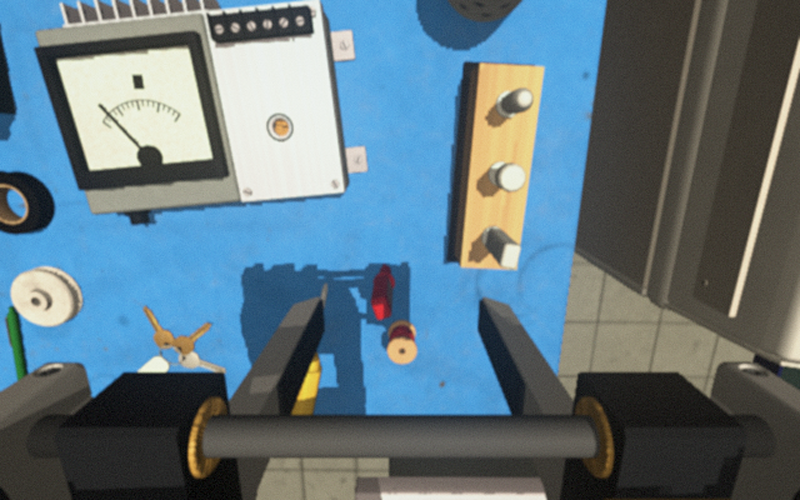

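The wrist view (800x500 copy) shows the tuner top at about (506,257), with its long side nearly vertical in the image, so the closing line is about world y. The hole is at (280,127), the needle tip at (101,105), the pivot at (150,156) and the tab at (138,82).

```bash
python3 - <<'E'
from h import *
z=np.load("w1.npz");I=(z["K"],z["R"],z["t"]);a=cv2.imread("pics/w1.png")
c=a[185:225,380:430];d=a[85:117,205:245]
big=np.hstack([cv2.resize(c,(500,400),interpolation=cv2.INTER_CUBIC),cv2.resize(d[:, :24],None,fx=12.5,fy=12.5,interpolation=cv2.INTER_CUBIC)]) if 0 else np.hstack([cv2.resize(c,(500,400),interpolation=cv2.INTER_CUBIC),cv2.resize(d,(500,400),interpolation=cv2.INTER_CUBIC)[:,:300]])
cv2.imwrite("pics/c2.png",big)
g=cv2.cvtColor(c,cv2.COLOR_BGR2HSV);m=((g[...,1]<50)&(g[...,2]>170)).astype(np.uint8)
n,l,s,ce=cv2.connectedComponentsWithStats(m);k=1+s[1:,4].argmax();cn=cv2.findContours((l==k).astype(np.uint8),0,1)[0][0]
r=cv2.minAreaRect(cn);print(s[k],ce[k]+[380,185],r)
bx=np.array([cast("wrist",p+[380,185],114,I)[:2] for p in cv2.boxPoints(r)]);print(bx.round(1),bx.mean(0),"edges",[(round(float(np.hypot(*(bx[(i+1)%4]-bx[i]))),1),round(float(np.arctan2(*(bx[(i+1)%4]-bx[i])[::-1])),3)) for i in range(2)])
S=lambda u,v,zz:cast("wrist",(u/1.25,v/1.25),zz,I).round(1)
print("hole",S(280,127,46),"tip",S(101,105,50),"piv",S(150,156,50),"tab",S(138,82,50))
print("unit plate corners",S(347,196,46),S(323,0,46),S(238,203,46),"rack",S(478,64,50),S(544,67,50),S(518,269,50),S(461,266,50))
print("spool",S(402,350,42),"red",S(388,272,114))
E
```

```text
[ 14   6  23  25 266] [408.21804511 204.86842105] ((25.724529266357422, 18.135848999023438), (18.674571990966797, 27.643280029296875), 10.619654655456543)
[[484.7  32.2]
 [511.   29.3]
 [507.8  12.1]
 [481.3  14.6]] [496.1891583   22.02610507] edges [(26.5, -0.109), (17.5, -1.755)]
hole [587.8 204.   46. ] tip [604.4 348.9  50. ] piv [563.8 315.6  50. ] tab [622.1 315.2  50. ]
unit plate corners [529.8 149.3  46. ] [682.2 162.8  46. ] [523.2 246.6  46. ] rack [636.4  40.1  50. ] [634.4 -13.1  50. ] [463.5  -6.9  50. ] [466.2  45.9  50. ]
spool [374.8  99.8  42. ] red [481.8 111.2 114. ]
```

View pics/c2.png

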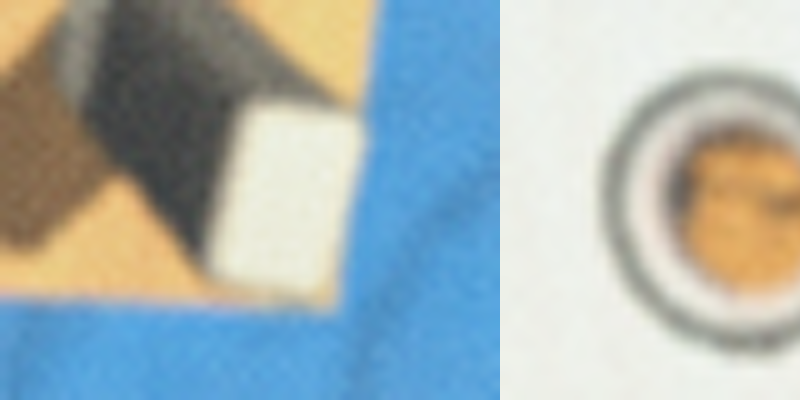

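```bash
python3 - <<'E'
from h import *
z=np.load("w1.npz");I=(z["K"],z["R"],z["t"])
q=np.array([cast("wrist",(380+u/10,185+v/10),114,I)[:2] for u,v in [(242,98),(365,120),(335,290),(210,275)]])
print(q.round(1),q.mean(0).round(1))
for i in range(4):
    d=q[(i+1)%4]-q[i];print(np.hypot(*d).round(1),np.arctan2(d[1],d[0]).round(3))
move((505,204,110),0.0)
E
```

```text
[[504.4  24.1]
 [502.3  12.5]
 [485.7  13.8]
 [487.2  25.8]] [494.9  19. ]
11.8 -1.748
16.7 3.059
12.0 1.45
17.3 -0.097
shift [0.0305, -0.4154, 0.5172] turn [0.0, 0.0004, 0.0009]
```

apply_moves([
  [[0.03,-0.415,0.517],[0,0,0],0.4],
  [[0.03,-0.415,0.517],[0,0,0],0.4],
  [[0.03,-0.415,0.517],[0,0,0],0.4],
  [[0.03,-0.415,0.517],[0,0,0],0.4],
  [[0.03,-0.415,0.517],[0,0,0],0.4],
  [[0.03,-0.415,0.517],[0,0,0],0.4],
  [[0.03,-0.415,0.517],[0,0,0],0.4],
])

```text
clock: 2.23
eef_pos: [505.7, 201.4, 111.6]
eef_rot: [-3.142, -0.001, -0.001]
wrist_force: [-0.2, -0.5, 0.3]
finger_gap: 56.2
finger_force: 0.0
```

```bash
python3 - <<'E'
from h import *
s=manip.read_state();print(s["eef_pos"],s["eef_rot"],s["finger_gap"]); I=info("wrist")
a=viewer.camera("wrist");cv2.imwrite("pics/w2.png",a);np.savez("w2",K=I[0],R=I[1],t=I[2])
p=proj("wrist",(588,204,46),I);print(p, proj("wrist",(588,204,39),I));x,y=p.astype(int)
cv2.imwrite("pics/w2b.png",np.hstack([cv2.resize(a[y-25:y+25,x-25:x+25],(500,500),interpolation=cv2.INTER_CUBIC),cv2.resize(a[:,60:300],(300,500))]))
move((495,19,220),-0.09)
E
```

```text
[505.65616229 201.38573071 111.6086619 ] [-3.14152819e+00 -8.03294526e-04 -5.72719221e-04] 56.20384806826782
[316.23300665 108.12809735] [316.353877   108.21827702]
shift [-0.0423, 0.7291, -0.4316] turn [-0.0002, -0.0006, 0.0283]
```

View pics/w2b.png

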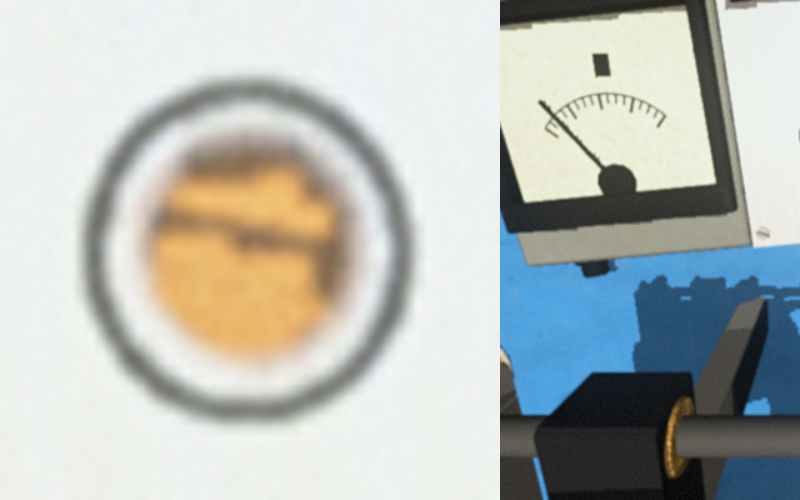

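The ring and hole centre sit within 1 mm of the predicted (588,204). A dark line across the brass from (160,215) to (340,245) in the crop is the shaded edge of the slot, so the slot direction is about 1.41 rad in the world frame. The needle is left of the tab. Next I go to the tuner.

apply_moves([
  [[-0.041,0.734,-0.357],[0,0,0.0286],0.4],
  [[-0.041,0.734,-0.357],[0,0,0.0286],0.4],
  [[-0.041,0.734,-0.357],[0,0,0.0286],0.4],
  [[-0.041,0.734,-0.357],[0,0,0.0286],0.4],
  [[-0.041,0.734,-0.357],[0,0,0.0286],0.4],
  [[-0.041,0.734,-0.357],[0,0,0.0286],0.4],
  [[-0.041,0.734,-0.357],[0,0,0.0286],0.4],
  [[-0.041,0.734,-0.357],[0,0,0.0286],0.4],
])

```text
clock: 2.95
eef_pos: [495.0, 18.5, 200.6]
eef_rot: [-3.141, -0.001, -0.091]
wrist_force: [-0.1, -1.0, -0.1]
finger_gap: 56.5
finger_force: 0.0
```

```bash
python3 - <<'E'
from h import *
s=manip.read_state();print(s["eef_pos"],s["eef_rot"]); I=info("wrist")
a=viewer.camera("wrist");cv2.imwrite("pics/w3.png",a);np.savez("w3",K=I[0],R=I[1],t=I[2])
x,y=proj("wrist",(495,19,114),I).astype(int);print(x,y)
c=a[y-40:y+40,x-40:x+40];g=cv2.cvtColor(c,cv2.COLOR_BGR2HSV);m=((g[...,1]<50)&(g[...,2]>185)).astype(np.uint8)
n,l,st,ce=cv2.connectedComponentsWithStats(m)
for k in range(1,n):
    if st[k,4]<60: continue
    cn=cv2.findContours((l==k).astype(np.uint8),0,1)[0][0];r=cv2.minAreaRect(cn)
    bx=np.array([cast("wrist",p+[x-40,y-40],114,I)[:2] for p in cv2.boxPoints(r)])
    print(st[k],bx.mean(0).round(1),[(round(float(np.hypot(*(bx[i+1]-bx[i]))),1),round(float(np.arctan2(*(bx[i+1]-bx[i])[::-1])),3)) for i in range(2)])
cv2.imwrite("pics/c3.png",np.hstack([cv2.resize(c,(480,480),interpolation=cv2.INTER_CUBIC),cv2.resize(a[:,160:480],(320,480))]))
E
```

```text
[494.96358714  18.52755277 200.64065008] [-3.14140587e+00 -1.43813060e-03 -9.11279540e-02]
319 213
[ 32  30  16  22 305] [495.4  19.6] [(18.2, -0.172), (11.7, -1.742)]
```

View pics/c3.png

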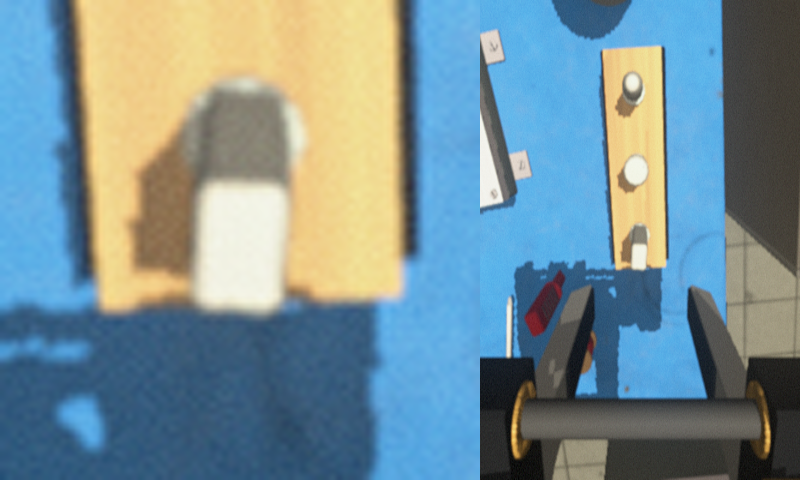

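The tuner top sits centred between the fingers at about (240,245) in the crop. I descend and grip it.

apply_moves([
  [[0.001,-0.003,0.2],[0,0,0.016],0.4],
  [[0.001,-0.003,0.45],[0,0,0.016],0.4],
  [[0.001,-0.003,0.45],[0,0,0.016],0.5],
  [[0.001,-0.003,0.45],[0,0,0.016],0.6],
  [[0.001,-0.003,0.45],[0,0,0.016],0.7],
  [[0.001,-0.003,0.45],[0,0,0.016],0.8],
  [[0.001,-0.003,0.45],[0,0,0.016],1],
  [[0.001,-0.003,0.45],[0,0,0.016],1],
  [[0.001,-0.003,0.45],[0,0,0.016],1],
  [[0.001,-0.003,0.45],[0,0,0.016],1],
  [[0.001,-0.003,0.45],[0,0,0.016],1],
  [[0.001,-0.003,0.45],[0,0,0.016],1],
], squeeze=15)

```text
clock: 4.0
eef_pos: [495.9, 19.7, 88.6]
eef_rot: [-3.141, -0.002, -0.14]
wrist_force: [-1.3, 0.9, 8.0]
finger_gap: 12.9
finger_force: 15.0
```

apply_moves([
  [[0,0,-0.1],[0,0,0],1],
  [[0,0,-0.22],[0,0,0],1],
  [[0,0,-0.36],[0,0,0],1],
  [[0,0,-0.36],[0,0,0],1],
  [[0,0,-0.36],[0,0,0],1],
  [[0,0,-0.36],[0,0,0],1],
], squeeze=25)

```text
clock: 4.5
eef_pos: [495.0, 19.6, 176.9]
eef_rot: [3.142, 0.001, -0.14]
wrist_force: [-0.1, 0.3, -2.0]
finger_gap: 12.8
finger_force: 25.0
```

```bash
python3 - <<'E'
from h import *
s=manip.read_state();print({k:np.round(s[k],3) for k in("eef_pos","eef_rot","wrist_force","moment","finger_gap")})
move((588.3,204.5,150),1.5)
E
```

```text
{'eef_pos': array([495.002,  19.645, 176.906]), 'eef_rot': array([ 3.142e+00,  1.000e-03, -1.400e-01]), 'wrist_force': array([-0.094,  0.252, -1.956]), 'moment': array([ 0.056, -0.042,  0.047]), 'finger_gap': np.float64(12.752)}
shift [0.2664, -0.7843, 0.1075] turn [-0.0001, 0.0001, -0.522]
```

apply_moves([
  [[0.266,-0.784,0.05],[0,0,-0.47],1],
  [[0.266,-0.784,0.05],[0,0,-0.47],1],
  [[0.266,-0.784,0.05],[0,0,-0.47],1],
  [[0.266,-0.784,0.05],[0,0,-0.47],1],
  [[0.266,-0.784,0.05],[0,0,-0.47],1],
  [[0.266,-0.784,0.05],[0,0,-0.47],1],
  [[0.266,-0.784,0.05],[0,0,-0.47],1],
  [[0.266,-0.784,0.05],[0,0,-0.47],1],
  [[0.266,-0.784,0.05],[0,0,-0.47],1],
  [[0.266,-0.784,0.05],[0,0,-0.47],1],
  [[0.266,-0.784,0.05],[0,0,-0.47],1],
  [[0.266,-0.784,0.05],[0,0,-0.47],1],
])

```text
clock: 5.5
eef_pos: [588.0, 204.3, 163.0]
eef_rot: [-3.139, 0.001, 1.343]
wrist_force: [0.7, -0.5, -0.1]
finger_gap: 12.7
finger_force: 25.0
```

apply_moves([
  [[0,0,0.05],[0,0,-0.05],1],
  [[0,0,0.05],[0,0,-0.05],1],
  [[0,0,0.1],[0,0,-0.05],1],
  [[0,0,0.1],[0,0,-0.05],1],
  [[0,0,0.1],[0,0,-0.05],1],
])

```text
clock: 5.92
eef_pos: [588.0, 204.2, 138.2]
eef_rot: [-3.139, 0.001, 1.492]
wrist_force: [-0.2, -0.3, 0.4]
finger_gap: 12.8
finger_force: 25.0
```

```bash
python3 - <<'E'
from h import *
s=manip.read_state();print({k:np.round(s[k],3) for k in("clock","eef_pos","eef_rot","wrist_force","joints")}); I=info("wrist")
a=viewer.camera("wrist");cv2.imwrite("pics/w4.png",a);np.savez("w4",K=I[0],R=I[1],t=I[2])
p=s["eef_pos"];print("tip exp",proj("wrist",(p[0],p[1],p[2]-80),I),"hole exp",proj("wrist",(588.3,204.5,46),I))
cv2.imwrite("pics/w4c.png",cv2.resize(a[100:300,220:420],(600,600),interpolation=cv2.INTER_CUBIC))
for n in("scene","side"):cv2.imwrite(f"pics/{n}4.png",viewer.camera(n))
E
```

```text
{'clock': np.float64(5.917), 'eef_pos': array([587.965, 204.249, 138.232]), 'eef_rot': array([-3.139e+00,  1.000e-03,  1.492e+00]), 'wrist_force': array([-0.241, -0.283,  0.399]), 'joints': array([0.275, 0.536, 1.39 , 0.   , 1.218, 0.354])}
tip exp [322.91416927 217.82218457] hole exp [323.23554212 212.80751334]
```

View pics/w4c.png

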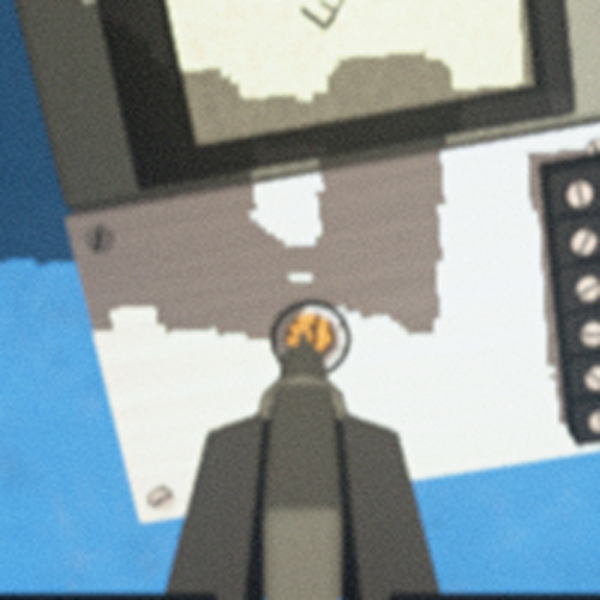

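The hole ring is at (311,339) in the crop, exactly where predicted. The blade hangs at about (305,350), possibly a millimetre left in the image, so I check that against the axis projection.

```bash
python3 - <<'E'
from h import *
z=np.load("w4.npz");I=(z["K"],z["R"],z["t"]);p=np.array([587.965,204.249,138.232])
R=Ro.from_euler("xyz",[-3.139,.001,1.492]).as_matrix()
for d in (26,0,-34,-72,-80):
    q=proj("wrist",p-R[:,2]*d,I);q2=proj("wrist",p-R[:,2]*d+R[:,1]*1,I);print(d,(3*(q+.5-[220,100])-.5).round(1),(3*(q2-q)).round(2))
a=cv2.imread("pics/w4.png");g=cv2.cvtColor(a,cv2.COLOR_BGR2GRAY)
for r in (219,222,226,232,250,275,290): print(r,g[r,302:342].tolist())
E
```

```text
26 [312.7 566.5] [6.25 0.  ]
0 [311.4 492.3] [5.37 0.  ]
-34 [310.1 421.6] [4.55 0.  ]
-72 [309.1 364.7] [3.88 0.  ]
-80 [309.  354.8] [3.76 0.  ]
219 [241, 241, 242, 241, 241, 241, 241, 242, 241, 213, 145, 96, 92, 97, 92, 95, 102, 94, 99, 91, 99, 100, 91, 92, 92, 113, 158, 192, 215, 218, 194, 150, 148, 202, 239, 246, 242, 244, 242, 243]
222 [241, 241, 241, 241, 242, 242, 241, 243, 244, 244, 231, 156, 99, 91, 97, 100, 94, 101, 99, 98, 99, 95, 96, 94, 95, 110, 142, 173, 155, 140, 174, 219, 240, 244, 243, 243, 242, 243, 242, 242]
226 [241, 240, 242, 242, 242, 242, 243, 244, 239, 222, 177, 124, 111, 115, 124, 123, 131, 137, 137, 135, 135, 130, 125, 118, 113, 110, 122, 171, 224, 242, 244, 244, 243, 243, 241, 242, 243, 243, 242, 242]
232 [242, 240, 241, 240, 222, 165, 132, 131, 119, 104, 94, 97, 99, 97, 95, 95, 95, 94, 100, 97, 98, 97, 104, 98, 105, 96, 96, 95, 108, 129, 134, 140, 182, 234, 243, 242, 242, 244, 243, 242]
250 [88, 88, 90, 85, 71, 52, 59, 68, 86, 93, 92, 98, 103, 94, 102, 96, 97, 98, 98, 95, 94, 96, 100, 90, 100, 100, 94, 95, 94, 84, 72, 51, 53, 74, 86, 94, 90, 85, 87, 93]
275 [85, 72, 53, 43, 46, 66, 108, 118, 126, 130, 137, 142, 136, 139, 137, 139, 135, 134, 132, 138, 138, 136, 136, 139, 137, 136, 138, 134, 133, 126, 120, 97, 61, 40, 38, 60, 77, 91, 87, 76]
290 [61, 37, 34, 35, 38, 65, 99, 113, 125, 126, 131, 137, 132, 140, 135, 128, 131, 130, 135, 132, 135, 131, 133, 131, 134, 132, 135, 131, 125, 124, 115, 88, 58, 38, 38, 33, 44, 56, 80, 85]
```

```bash
python3 - <<'E'
from h import *
a=cv2.imread("pics/w4.png")
print("sat-ish (R-B) | gray")
for r in range(203,226): print(r,(a[r,310:336,2].astype(int)-a[r,310:336,0]).tolist(),a[r,310:336,1].tolist())
E
```

```text
sat-ish (R-B) | gray
203 [18, 19, 20, 16, 13, 9, 8, 11, 11, 19, 24, 24, 18, 18, 14, 9, 3, 1, -4, -3, -1, 1, 1, -3, -2, 5] [147, 139, 140, 117, 109, 89, 83, 89, 103, 120, 150, 193, 220, 229, 223, 208, 214, 212, 199, 183, 149, 131, 163, 209, 218, 198]
204 [20, 21, 18, 14, 8, 11, 10, 12, 21, 39, 51, 54, 50, 54, 48, 31, 19, 13, 7, 0, -6, 0, -3, -6, -5, -1] [142, 140, 120, 95, 85, 81, 97, 108, 124, 138, 177, 204, 217, 214, 206, 194, 204, 222, 229, 222, 197, 162, 145, 173, 205, 220]
205 [25, 23, 11, 13, 11, 11, 12, 20, 36, 71, 92, 94, 104, 106, 101, 69, 52, 51, 31, 10, 1, -1, 3, -1, -3, -6] [140, 122, 112, 84, 82, 98, 120, 125, 129, 149, 184, 199, 200, 196, 182, 157, 168, 199, 219, 220, 221, 201, 162, 135, 177, 226]
206 [19, 16, 8, 7, 12, 15, 19, 30, 61, 106, 126, 127, 133, 131, 128, 98, 94, 99, 74, 36, 10, 1, -4, 1, -2, -6] [137, 120, 94, 81, 106, 122, 123, 117, 128, 152, 182, 191, 189, 187, 156, 131, 148, 189, 197, 199, 216, 227, 200, 146, 145, 201]
207 [19, 13, 6, 10, 16, 16, 29, 57, 90, 121, 140, 140, 138, 128, 110, 97, 117, 134, 121, 64, 25, 6, 2, 3, 2, -1] [133, 104, 85, 92, 116, 121
[... 3591 characters left out ...]
 176, 222, 241, 245]
223 [-1, -1, -3, 1, 9, 12, 12, 7, 10, 10, 12, 13, 10, 14, 12, 14, 11, 10, 8, -3, 2, 0, -1, -2, -1, -2] [245, 246, 241, 167, 94, 87, 98, 93, 92, 98, 101, 95, 92, 96, 93, 98, 98, 95, 117, 129, 151, 178, 225, 242, 244, 243]
224 [-2, -1, 1, 2, 14, 11, 10, 12, 15, 14, 18, 12, 17, 16, 11, 13, 10, 8, 9, 7, 2, 0, -2, -1, 0, -1] [245, 247, 236, 159, 94, 92, 99, 99, 102, 106, 109, 108, 107, 101, 99, 101, 92, 93, 113, 157, 202, 235, 242, 244, 246, 243]
225 [-1, -1, -1, 8, 9, 13, 14, 16, 14, 17, 17, 17, 18, 19, 13, 14, 14, 11, 11, 3, 0, 1, -1, -1, -1, -1] [244, 240, 211, 145, 95, 102, 108, 110, 117, 123, 127, 123, 118, 118, 112, 105, 100, 100, 126, 179, 237, 245, 245, 244, 244, 243]
```

The blade edge shows as a dark column at px 320.6 and the hole centre is at 323.3, so the blade sits about 1.7 mm off the TCP axis in tool y. I shift it +2 mm in tool y, turn to yaw 1.41 and lower it into the hole to just above the rotor.

apply_moves([
  [[0.0016,0.0079,0],[0,0,0.026],1],
  [[0.0016,0.0079,0],[0,0,0.026],1],
  [[0.0016,0.0079,0.02],[0,0,0.026],1],
  [[0.0016,0.0079,0.04],[0,0,0.026],1],
  [[0.0016,0.0079,0.05],[0,0,0.026],1],
  [[0.0016,0.0079,0.06],[0,0,0.026],1],
  [[0.0016,0.0079,0.07],[0,0,0.026],1],
  [[0.0016,0.0079,0.07],[0,0,0.026],1],
  [[0.0016,0.0079,0.07],[0,0,0.026],1],
])

```text
clock: 6.82
eef_pos: [590.5, 204.7, 122.4]
eef_rot: [-3.141, 0.0, 1.412]
wrist_force: [0.1, -0.4, 0.5]
finger_gap: 13.0
finger_force: 25.0
```

apply_moves([
  [[0,0,0.004],[0,0,0],1],
  [[0,0,0.008],[0,0,0],1],
  [[0,0,0.01],[0,0,0],1],
  [[0,0,0.01],[0,0,0],1],
  [[0,0,0.01],[0,0,0],1],
])

```text
clock: 7.23
eef_pos: [590.6, 204.7, 120.0]
eef_rot: [3.142, -0.0, 1.412]
wrist_force: [0.4, 0.2, -1.6]
finger_gap: 12.8
finger_force: 25.0
```

apply_moves([
  [[0,0,0.002],[0,0,0],1],
  [[0,0,0.004],[0,0,0],1],
  [[0,0,0.006],[0,0,0],1],
  [[0,0,0.008],[0,0,0],1],
  [[0,0,0.008],[0,0,0],1],
])

```text
clock: 7.65
eef_pos: [590.5, 204.7, 117.8]
eef_rot: [-3.141, 0.0, 1.412]
wrist_force: [0.1, 0.7, -0.0]
finger_gap: 12.8
finger_force: 25.0
```

apply_moves([
  [[0,0,0.002],[0,0,0],1],
  [[0,0,0.004],[0,0,0],1],
  [[0,0,0.004],[0,0,0],1],
  [[0,0,0.004],[0,0,0],1],
])

```text
clock: 7.98
eef_pos: [590.5, 204.7, 116.9]
eef_rot: [-3.142, 0.0, 1.412]
wrist_force: [-0.7, -1.0, -0.4]
finger_gap: 12.7
finger_force: 25.0
```

apply_moves([
  [[0,0,0.002],[0,0,0],1],
  [[0,0,0.004],[0,0,0],1],
  [[0,0,0.006],[0,0,0],1],
  [[0,0,0.008],[0,0,0],1],
  [[0,0,0.008],[0,0,0],1],
])

```text
clock: 8.4
eef_pos: [590.5, 204.7, 114.8]
eef_rot: [-3.141, 0.0, 1.412]
wrist_force: [0.6, -0.1, -1.0]
finger_gap: 12.7
finger_force: 25.0
```

apply_moves([
  [[0,0,0.002],[0,0,0],1],
  [[0,0,0.003],[0,0,0],1],
  [[0,0,0.003],[0,0,0],1],
  [[0,0,0.003],[0,0,0],1],
])

```text
clock: 8.73
eef_pos: [590.6, 204.7, 114.3]
eef_rot: [3.141, -0.0, 1.412]
wrist_force: [-0.6, -0.1, 0.8]
finger_gap: 13.0
finger_force: 25.0
```

apply_moves([
  [[0,0,0.002],[0,0,0],1],
  [[0,0,0.004],[0,0,0],1],
  [[0,0,0.004],[0,0,0],1],
  [[0,0,0.004],[0,0,0],1],
])

```text
clock: 9.07
eef_pos: [590.6, 204.7, 113.3]
eef_rot: [3.142, -0.0, 1.412]
wrist_force: [-0.6, 0.6, 2.6]
finger_gap: 12.8
finger_force: 25.0
```

```bash
python3 - <<'E'
from h import *
s=manip.read_state();print({k:np.round(s[k],3) for k in("clock","eef_pos","eef_rot","wrist_force","moment","joints")})
h=np.array([588.3,204.5]);
for y in (1.412,1.2,1.0,.8,.6,.5,.4): print(y,(h+1.9*np.array([np.sin(y),-np.cos(y)])+.4*np.array([np.cos(y),np.sin(y)])).round(1))
E
```

```text
{'clock': np.float64(9.067), 'eef_pos': array([590.584, 204.697, 113.272]), 'eef_rot': array([ 3.142, -0.   ,  1.412]), 'wrist_force': array([-0.611,  0.553,  2.617]), 'moment': array([-0.12 ,  0.148, -0.045]), 'joints': array([0.275, 0.567, 1.404, 0.   , 1.17 , 0.434])}
1.412 [590.2 204.6]
1.2 [590.2 204.2]
1.0 [590.1 203.8]
0.8 [589.9 203.5]
0.6 [589.7 203.2]
0.5 [589.6 203. ]
0.4 [589.4 202.9]
```

The blade is bottomed with a light 2.6 N. I back off slightly and turn 0.7 rad clockwise, carrying the TCP round the tool's axis.

apply_moves([
  [[-0.0008,0.0001,-0.0015],[0,0,0.032],1],
  [[-0.0016,0.0002,-0.0015],[0,0,0.064],1],
  [[-0.0024,0.0002,-0.0015],[0,0,0.096],1],
  [[-0.0032,0,-0.0015],[0,0,0.128],1],
  [[-0.0039,-0.0002,-0.0015],[0,0,0.16],1],
  [[-0.0045,-0.0005,-0.0015],[0,0,0.192],1],
  [[-0.005,-0.0007,-0.0015],[0,0,0.223],1],
  [[-0.005,-0.0007,-0.0015],[0,0,0.223],1],
  [[-0.005,-0.0007,-0.0015],[0,0,0.223],1],
])

```text
clock: 9.82
eef_pos: [590.0, 204.4, 113.7]
eef_rot: [-3.14, -0.001, 0.711]
wrist_force: [-0.6, 4.9, 2.3]
finger_gap: 12.5
finger_force: 25.0
```

```bash
python3 - <<'E'
from h import *
s=manip.read_state();print({k:np.round(s[k],3) for k in("clock","eef_pos","eef_rot","wrist_force","moment")})
for n in("scene","side","wrist"):
    I=info(n);a=viewer.camera(n);cv2.imwrite(f"pics/{n}5.png",a)
    for nm,X in (("piv",(563.8,315.6,50)),("tab",(622.1,315.2,50)),("tip0",(604.4,348.9,50))): print(n,nm,proj(n,X,I).round(0))
a=cv2.imread("pics/side5.png");b=cv2.imread("pics/scene5.png");c=cv2.imread("pics/wrist5.png")
x,y=274,193;
def crop(a,x,y,w,h,W,H):
    return cv2.resize(a[max(0,y-h):y+h,max(0,x-w):x+w],(W,H),interpolation=cv2.INTER_CUBIC)
px=proj("side",(593,315,50)).astype(int);pc=proj("scene",(593,315,50)).astype(int)
cv2.imwrite("pics/c5.png",np.vstack([np.hstack([crop(a,*px,40,30,400,300),crop(b,*pc,40,30,400,300)]),crop(c,320,100,160,60,800,300)]))
E
```

```text
{'clock': np.float64(9.817), 'eef_pos': array([590.038, 204.352, 113.678]), 'eef_rot': array([-3.14e+00, -1.00e-03,  7.11e-01]), 'wrist_force': array([-0.569,  4.9  ,  2.335]), 'moment': array([1.313, 0.392, 0.022])}
scene piv [290. 211.]
scene tab [275. 200.]
scene tip0 [267. 208.]
side piv [309. 197.]
side tab [333. 194.]
side tip0 [323. 187.]
wrist piv [178. 153.]
wrist tab [227.  86.]
wrist tip0 [170.  72.]
```

View pics/c5.png

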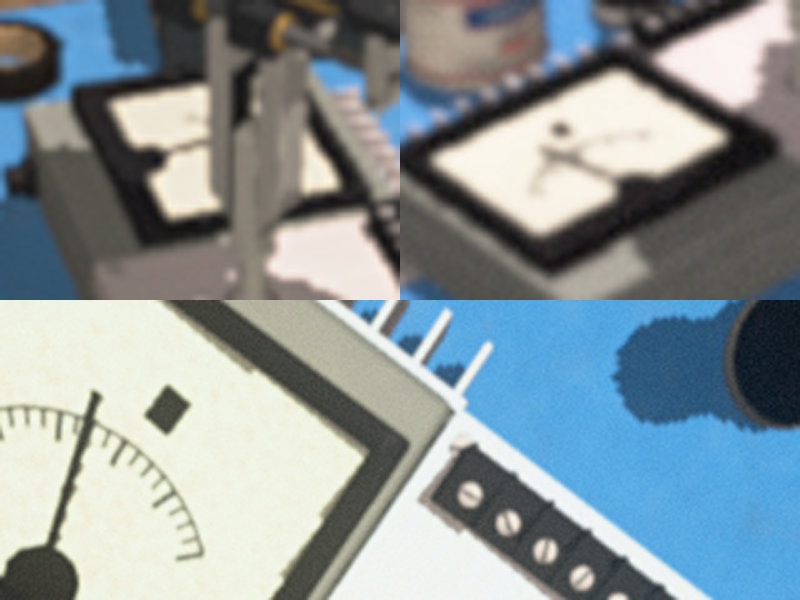

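The wrist crop (2.5x, origin px (160,40)) shows the needle tip at (96,393), the tab's near end at (157,423) and the pivot at about (42,575). The needle is still left of the tab.

```bash
cat >> h.py <<'E'
def needle(a,I,z=50,piv=None):
    """needle tip and tab near-end angle: sample dark pixels on the dial by polar unwrapping about the pivot"""
    g=cv2.cvtColor(a,cv2.COLOR_BGR2GRAY);out=[]
    th=np.arange(-0.6,1.0,0.005)
    def prof(r): 
        q=np.array([proj("wrist",(piv[0]+r*np.cos(t),piv[1]+r*np.sin(t),z),I) for t in th],np.float32)
        return cv2.remap(g,q[:,0].reshape(1,-1),q[:,1].reshape(1,-1),cv2.INTER_LINEAR)[0].astype(float)
    def cen(p,lo):
        w=np.clip(lo-p,0,None);i=w.argmax();s=slice(max(0,i-25),i+26);return round(float((w[s]*th[s]).sum()/w[s].sum()),4),round(float(p.min()),0)
    for r in (30,34,50,52,57,59,61,63): out.append((r,cen(prof(r),150)))
    return out
E
python3 - <<'E'
from h import *
I=info("wrist");a=cv2.imread("pics/wrist5.png")
S=lambda u,v:cast("wrist",(160+(u+.5)/2.5-.5,40+(v-300+.5)/2.5-.5),50,I)[:2]
P,T,M=S(42,575),S(96,393),S(157,423);print(P,T,M,np.hypot(*(T-P)),np.hypot(*(M-P)))
an=lambda v:np.arctan2(v[1],v[0]);print(an(T-P),an(M-P))
for piv in (P,(563.8,315.6)): print(needle(a,I,piv=piv))
print(manip.read_state()["eef_pos"])
E
```

```text
[564.99223857 317.30712471] [614.23913927 333.03562091] [618.67829079 316.4754126 ] 51.6976094382362 53.692494339815994
0.30914082194106673 -0.015490905769380212
[(30, (0.3079, 69.0)), (34, (0.3122, 73.0)), (50, (0.3057, 72.0)), (52, (nan, 151.0)), (57, (-0.0162, 71.0)), (59, (-0.0147, 70.0)), (61, (-0.0135, 69.0)), (63, (-0.0183, 115.0))]
[(30, (0.3555, 76.0)), (34, (0.343, 71.0)), (50, (0.3347, 72.0)), (52, (0.3301, 70.0)), (57, (0.0136, 72.0)), (59, (0.0141, 70.0)), (61, (0.0125, 67.0)), (63, (0.013, 68.0))]
[590.02374349 204.34483995 113.64458942]h.py:29: RuntimeWarning: invalid value encountered in scalar divide
  w=np.clip(lo-p,0,None);i=w.argmax();s=slice(max(0,i-25),i+26);return round(float((w[s]*th[s]).sum()/w[s].sum()),4),round(float(p.min()),0)
```

apply_moves([
  [[0.0015,-0.003,0],[0,0,0],1],
  [[0.0015,-0.003,0],[0,0,0.02],1],
  [[0.0008,-0.003,0],[0,0,0.05],1],
  [[0,-0.003,0],[0,0,0.08],1],
  [[-0.001,-0.003,0],[0,0,0.11],1],
  [[-0.0018,-0.0033,0],[0,0,0.127],1],
  [[-0.0018,-0.0033,0],[0,0,0.127],1],
  [[-0.0018,-0.0033,0],[0,0,0.127],1],
])

```text
clock: 10.63
eef_pos: [589.6, 204.4, 113.9]
eef_rot: [-3.141, -0.002, 0.314]
wrist_force: [1.8, 4.5, 1.4]
finger_gap: 12.9
finger_force: 25.0
```

```bash
python3 - <<'E'
from h import *
s=manip.read_state();print({k:np.round(s[k],3) for k in("clock","eef_pos","eef_rot","wrist_force","moment")})
I=info("wrist");a=viewer.camera("wrist");cv2.imwrite("pics/wrist6.png",a)
for piv in ((565,317.3),(563.8,315.6),(564.5,316.3)): print(needle(a,I,piv=piv))
E
```

```text
{'clock': np.float64(10.633), 'eef_pos': array([589.631, 204.417, 113.889]), 'eef_rot': array([-3.141e+00, -2.000e-03,  3.140e-01]), 'wrist_force': array([1.803, 4.52 , 1.435]), 'moment': array([ 1.272, -0.321,  0.024])}
[(30, (0.0002, 66.0)), (34, (0.0097, 70.0)), (50, (0.0117, 65.0)), (52, (0.0116, 79.0)), (57, (-0.0186, 58.0)), (59, (-0.0195, 64.0)), (61, (-0.0168, 64.0)), (63, (-0.0206, 102.0))]
[(30, (0.0533, 66.0)), (34, (0.0544, 66.0)), (50, (0.0447, 63.0)), (52, (0.0448, 74.0)), (57, (0.0101, 64.0)), (59, (0.011, 62.0)), (61, (0.0096, 64.0)), (63, (0.0096, 62.0))]
[(30, (0.0319, 66.0)), (34, (0.0375, 68.0)), (50, (0.031, 70.0)), (52, (0.0315, 81.0)), (57, (-0.0015, 60.0)), (59, (-0.0019, 64.0)), (61, (-0.0008, 63.0)), (63, (-0.0022, 71.0))]
```

apply_moves([
  [[0.001,-0.003,0],[0,0,0.007],1],
  [[0.001,-0.003,0],[0,0,0.0127],1],
  [[0.001,-0.003,0],[0,0,0.0127],1],
  [[0.001,-0.003,0],[0,0,0.0127],1],
])

```text
clock: 11.02
eef_pos: [589.6, 204.7, 113.7]
eef_rot: [-3.142, -0.001, 0.273]
wrist_force: [2.3, 3.0, 2.3]
finger_gap: 12.8
finger_force: 25.0
```

```bash
python3 - <<'E'
from h import *
s=manip.read_state();print({k:np.round(s[k],3) for k in("clock","eef_pos","eef_rot","wrist_force","moment")})
I=info("wrist");a=viewer.camera("wrist");cv2.imwrite("pics/wrist7.png",a)
for piv in ((565,317.3),(564.5,316.3)): print(needle(a,I,piv=piv))
E
```

```text
{'clock': np.float64(11.017), 'eef_pos': array([589.554, 204.654, 113.713]), 'eef_rot': array([-3.142e+00, -1.000e-03,  2.730e-01]), 'wrist_force': array([2.314, 2.951, 2.292]), 'moment': array([ 0.771, -0.634, -0.006])}
[(30, (-0.02, 68.0)), (34, (-0.0176, 70.0)), (50, (-0.0139, 66.0)), (52, (-0.0164, 84.0)), (57, (-0.0188, 64.0)), (59, (-0.0203, 64.0)), (61, (-0.018, 64.0)), (63, (-0.0213, 102.0))]
[(30, (0.0128, 68.0)), (34, (0.0116, 65.0)), (50, (0.0057, 66.0)), (52, (0.0052, 76.0)), (57, (-0.0018, 64.0)), (59, (-0.0024, 62.0)), (61, (-0.0026, 64.0)), (63, (-0.0018, 68.0))]
```

The needle is on the tab to within about 0.3 mm. I hold briefly and lift straight out.

apply_moves([
  [[0,0,0],[0,0,0],1],
  [[0,0,0],[0,0,0],1],
  [[0,0,0],[0,0,0],1],
  [[0,0,-0.01],[0,0,0],1],
  [[0,0,-0.03],[0,0,0],1],
  [[0,0,-0.06],[0,0,0],1],
  [[0,0,-0.12],[0,0,0],1],
  [[0,0,-0.24],[0,0,0],1],
  [[0,0,-0.24],[0,0,0],1],
  [[0,0,-0.24],[0,0,0],1],
  [[0,0,-0.24],[0,0,0],1],
])

```text
clock: 11.98
eef_pos: [588.9, 204.4, 173.3]
eef_rot: [3.141, 0.001, 0.272]
wrist_force: [-0.5, 0.1, -1.3]
finger_gap: 12.9
finger_force: 25.0
```

```bash
python3 - <<'E'
from h import *
s=manip.read_state();print({k:np.round(s[k],3) for k in("clock","eef_pos","eef_rot","wrist_force","moment")})
I=info("wrist");a=viewer.camera("wrist");cv2.imwrite("pics/wrist8.png",a)
for piv in ((565,317.3),(564.5,316.3)): print(needle(a,I,piv=piv))
p=s["eef_pos"];R=Ro.from_euler("xyz",s["eef_rot"]).as_matrix();g=cv2.cvtColor(a,cv2.COLOR_BGR2GRAY)
for d in (26,10,-34,-55,-72,-80):
    q=proj("wrist",p-R[:,2]*d,I);q1=proj("wrist",p-R[:,2]*d+R[:,1],I);r=int(round(q[1]));print(d,q.round(1),(q1-q).round(2),g[r,302:342].tolist() if r<400 else "")
move((495.2,17.9,178),-0.14)
E
```

```text
{'clock': np.float64(11.983), 'eef_pos': array([588.94 , 204.374, 173.307]), 'eef_rot': array([3.141e+00, 1.000e-03, 2.720e-01]), 'wrist_force': array([-0.527,  0.13 , -1.35 ]), 'moment': array([ 0.026, -0.038, -0.019])}
[(30, (-0.0179, 86.0)), (34, (-0.0192, 68.0)), (50, (-0.0136, 84.0)), (52, (-0.0166, 79.0)), (57, (-0.0181, 61.0)), (59, (-0.0161, 63.0)), (61, (-0.0175, 60.0)), (63, (-0.0269, 125.0))]
[(30, (0.0151, 82.0)), (34, (0.0094, 72.0)), (50, (0.0061, 78.0)), (52, (0.0039, 86.0)), (57, (-0.0007, 64.0)), (59, (0.0001, 65.0)), (61, (-0.0008, 61.0)), (63, (-0.0016, 93.0))]
26 [321.1 285.9] [ 2.09 -0.  ] [58, 40, 26, 25, 29, 57, 90, 109, 123, 119, 122, 128, 127, 127, 125, 131, 128, 134, 132, 129, 124, 130, 129, 127, 129, 127, 126, 125, 119, 117, 110, 84, 55, 26, 28, 33, 44, 65, 75, 84]
10 [321. 270.] [ 1.9 -0. ] [77, 70, 57, 37, 30, 50, 79, 94, 110, 114, 111, 107, 119, 113, 117, 111, 119, 119, 114, 117, 113, 123, 119, 120, 123, 124, 119, 116, 117, 105, 100, 74, 47, 35, 39, 62, 72, 74, 82, 79]
-34 [320.9 238.2] [ 1.52 -0.  ] [201, 186, 153, 121, 97, 103, 116, 98, 82, 79, 81, 90,
[... 182 characters left out ...]
56, 140, 128, 131, 116, 111, 135, 162, 189, 203, 210, 210, 212, 215, 217, 212, 212, 207, 201, 196, 197, 191, 172, 154, 134, 135, 143, 143, 133, 144, 134, 139, 141, 144, 139]
-72 [320.8 219.5] [ 1.29 -0.  ] [142, 134, 141, 178, 215, 213, 167, 144, 139, 142, 143, 126, 100, 86, 93, 100, 105, 106, 104, 112, 113, 122, 122, 123, 129, 132, 133, 141, 140, 139, 140, 139, 138, 139, 147, 145, 140, 140, 142, 137]
-80 [320.8 216.2] [ 1.26 -0.  ] [140, 143, 133, 137, 142, 143, 136, 139, 143, 138, 142, 142, 131, 119, 106, 105, 107, 105, 112, 118, 124, 120, 126, 131, 140, 137, 141, 139, 141, 141, 136, 140, 148, 139, 143, 144, 138, 141, 140, 142]
shift [-0.5613, 0.6176, -0.0198] turn [0.0002, 0.0006, 0.1313]
```

apply_moves([
  [[-0.5595,0.611,-0.02],[0,0,0.1313],1],
  [[-0.5595,0.611,-0.02],[0,0,0.1313],1],
  [[-0.5595,0.611,-0.02],[0,0,0.1313],1],
  [[-0.5595,0.611,-0.02],[0,0,0.1313],1],
  [[-0.5595,0.611,-0.02],[0,0,0.1313],1],
  [[-0.5595,0.611,-0.02],[0,0,0.1313],1],
  [[-0.5595,0.611,-0.02],[0,0,0.1313],1],
  [[-0.5595,0.611,-0.02],[0,0,0.1313],1],
  [[-0.5595,0.611,-0.02],[0,0,0.1313],1],
])

```text
clock: 12.78
eef_pos: [495.9, 20.7, 178.1]
eef_rot: [3.142, 0.001, -0.139]
wrist_force: [0.1, -0.6, -0.4]
finger_gap: 12.8
finger_force: 25.0
```

apply_moves([
  [[0,0,0.08],[0,0,0],1],
  [[0,0,0.16],[0,0,0],1],
  [[0,0,0.16],[0,0,0],1],
  [[0,0,0.16],[0,0,0],1],
  [[0,0,0.16],[0,0,0],1],
])

```text
clock: 13.2
eef_pos: [496.2, 20.4, 139.4]
eef_rot: [-3.142, -0.001, -0.139]
wrist_force: [-0.4, -0.7, -0.4]
finger_gap: 12.9
finger_force: 25.0
```

```bash
python3 - <<'E'
from h import *
s=manip.read_state();print({k:np.round(s[k],3) for k in("clock","eef_pos","eef_rot","wrist_force")})
p=s["eef_pos"];J=info("wrist");a=viewer.camera("wrist");b=viewer.camera("side");c=viewer.camera("scene")
for n in("wrist","side","scene"):print(n,"tip",proj(n,p-[0,0,80.6],J if n=="wrist" else None).round(1),"hole",proj(n,(494.5,19,50),J if n=="wrist" else None).round(1),"top",proj(n,p+[0,0,25.4],J if n=="wrist" else None).round(1))
def crop(a,x,y,w,h,W,H): return cv2.resize(a[y-h:y+h,x-w:x+w],(W,H),interpolation=cv2.INTER_CUBIC)
q=proj("side",p-[0,0,60]).astype(int);r=proj("scene",p-[0,0,60]).astype(int);print(q,r)
cv2.imwrite("pics/c9.png",np.hstack([crop(b,*q,20,40,266,532),crop(c,*r,20,40,266,532),crop(a,320,220,20,40,266,532)]))
move((495.3,19.7,88))
E
```

```text
{'clock': np.float64(13.2), 'eef_pos': array([496.242,  20.364, 139.356]), 'eef_rot': array([-3.142e+00, -1.000e-03, -1.390e-01]), 'wrist_force': array([-0.356, -0.748, -0.396])}
wrist tip [319.9 216. ] hole [321.8 214.5] top [319.7 285.3]
side tip [302.8 287.1] hole [302.1 291.2] top [301.8 242.7]
scene tip [411.  176.2] hole [411.6 179.6] top [415.6 134.8]
[302 279] [411 168]
shift [-0.0037, 0.0019, 0.2062] turn [-0.0001, -0.0005, 0.0]
```

View pics/c9.png

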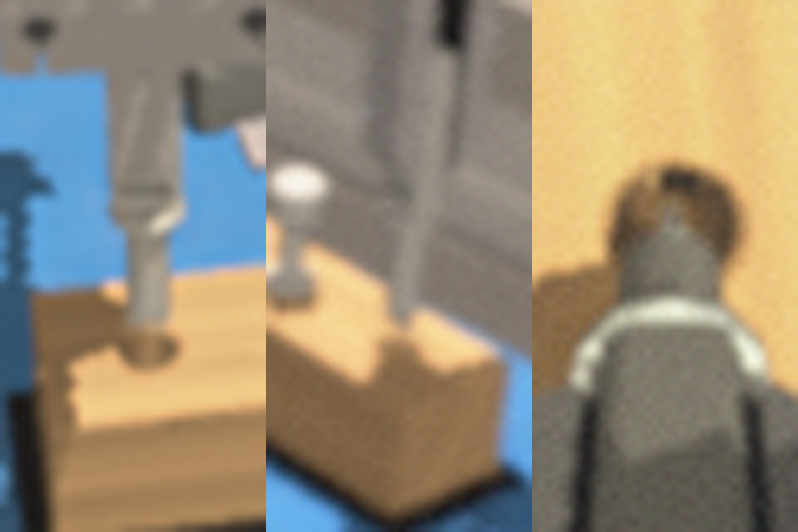

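In the side crop the blade stands directly over the hole (148,325 against 149,350). In the wrist crop it sits about 0.7 mm left of the hole centre (672 against 678). I correct that and lower.

apply_moves([
  [[-0.0024,0.0032,0],[0,0,0],1],
  [[-0.0024,0.0032,0.02],[0,0,0],1],
  [[-0.0024,0.0032,0.04],[0,0,0],1],
  [[-0.0024,0.0032,0.06],[0,0,0],1],
  [[-0.0024,0.0032,0.08],[0,0,0],1],
  [[-0.0024,0.0032,0.08],[0,0,0],1],
])

```text
clock: 13.85
eef_pos: [494.5, 19.1, 117.3]
eef_rot: [3.141, 0.002, -0.14]
wrist_force: [-1.2, -0.6, -0.7]
finger_gap: 12.6
finger_force: 25.0
```

apply_moves([
  [[0,0,0.03],[0,0,0],1],
  [[0,0,0.06],[0,0,0],1],
  [[0,0,0.09],[0,0,0],1],
  [[0,0,0.11],[0,0,0],1],
  [[0,0,0.12],[0,0,0],1],
  [[0,0,0.12],[0,0,0],1],
  [[0,0,0.12],[0,0,0],1],
])

```text
clock: 14.43
eef_pos: [495.1, 19.1, 88.5]
eef_rot: [3.142, -0.0, -0.14]
wrist_force: [-1.3, 0.8, 0.9]
finger_gap: 13.1
finger_force: 25.0
```

apply_moves([
  [[0,0,0.002],[0,0,0],1],
  [[0,0,0.002],[0,0,0],0.84],
  [[0,0,0.002],[0,0,0],0.8],
  [[0,0,0.002],[0,0,0],0.7],
  [[0,0,0.002],[0,0,0],0.6],
  [[0,0,0.002],[0,0,0],0.5],
  [[0,0,0.002],[0,0,0],0.5],
  [[0,0,0.002],[0,0,0],0.5],
  [[0,0,0.002],[0,0,0],0.5],
])

```text
clock: 15.18
eef_pos: [495.0, 19.2, 88.1]
eef_rot: [-3.142, -0.0, -0.14]
wrist_force: [-0.3, -0.9, 0.2]
finger_gap: 46.9
finger_force: 0.0
```

apply_moves([
  [[0,0,-0.05],[0,0,0],0.5],
  [[0,0,-0.15],[0,0,0],0.5],
  [[0,0,-0.3],[0,0,0],0.5],
  [[0,0,-0.45],[0,0,0],0.5],
  [[0,0,-0.45],[0,0,0],0.5],
  [[0,0,-0.45],[0,0,0],0.5],
  [[0,0,-0.45],[0,0,0],0.5],
])

```text
clock: 15.77
eef_pos: [494.7, 19.2, 199.9]
eef_rot: [3.142, 0.001, -0.14]
wrist_force: [-0.3, 0.1, -0.7]
finger_gap: 47.0
finger_force: 0.0
```

```bash
python3 - <<'E'
from h import *
s=manip.read_state();print({k:np.round(s[k],3) for k in("clock","eef_pos","eef_rot","wrist_force")}); I=info("wrist")
a=viewer.camera("wrist");cv2.imwrite("pics/w10.png",a);cv2.imwrite("pics/s10.png",viewer.camera("side"))
x,y=proj("wrist",(495,19,114),I).astype(int)
c=a[y-40:y+40,x-40:x+40];g=cv2.cvtColor(c,cv2.COLOR_BGR2HSV);m=((g[...,1]<50)&(g[...,2]>185)).astype(np.uint8)
n,l,st,ce=cv2.connectedComponentsWithStats(m)
for k in range(1,n):
    if st[k,4]<60: continue
    cn=cv2.findContours((l==k).astype(np.uint8),0,1)[0][0];r=cv2.minAreaRect(cn)
    bx=np.array([cast("wrist",p+[x-40,y-40],114,I)[:2] for p in cv2.boxPoints(r)])
    print(st[k],bx.mean(0).round(1),[(round(float(np.hypot(*(bx[i+1]-bx[i]))),1),round(float(np.arctan2(*(bx[i+1]-bx[i])[::-1])),3)) for i in range(2)])
# side before/after comparison round the other objects
A=cv2.imread("pics/side0.png");B=cv2.imread("pics/s10.png");d=cv2.absdiff(A,B).max(2)
for nm,X in (("tuner top",(495,19,105)),("cup",(551,16,85)),("hex",(606,15,85)),("torch",(757,182,60)),("spool",(377,104,20))):
    u,v=proj("side",X).astype(int);print(nm,(u,v),d[v-8:v+8,u-8:u+8].mean().round(1))
E
```

```text
{'clock': np.float64(15.767), 'eef_pos': array([494.67 ,  19.163, 199.853]), 'eef_rot': array([ 3.142e+00,  1.000e-03, -1.400e-01]), 'wrist_force': array([-0.261,  0.143, -0.73 ])}
[ 35  31  20  22 298] [493.7  16.3] [(15.3, -1.711), (18.0, 3.012)]
tuner top (np.int64(301), np.int64(269)) 12.1
cup (np.int64(332), np.int64(274)) 0.8
hex (np.int64(362), np.int64(270)) 0.8
torch (np.int64(406), np.int64(216)) 1.6
spool (np.int64(236), np.int64(279)) 62.4
```

```bash
python3 - <<'E'
from h import *
A=cv2.imread("pics/side0.png");B=cv2.imread("pics/s10.png");C=viewer.camera("scene");D=cv2.imread("pics/scene0.png")
def rows(im,rs,u0,u1):
    for r in rs: print(r,im[r,u0:u1,2].tolist())   # red: white/wood bright, blue cloth dark
for im in (A,B): rows(im,(262,266,270,275,280,285,289,292,296),296,314);print()
for nm,im in(("before",D),("after",C)):
    print(nm);rows(im,(150,154,158,164,172,178,182),402,424)
for nm,im in (("A",A),("B",B)):
    h=cv2.cvtColor(im[255:300,222:252],cv2.COLOR_BGR2HSV);m=(h[...,1]>150)&((h[...,0]<8)|(h[...,0]>172));print(nm,"spool red",m.sum(),np.argwhere(m).mean(0) if m.any() else "")
E
```

```text
262 [93, 92, 93, 105, 117, 118, 117, 116, 119, 121, 122, 117, 108, 95, 95, 95, 95, 94]
266 [94, 102, 163, 230, 241, 240, 239, 239, 239, 239, 240, 242, 226, 136, 92, 95, 99, 100]
270 [106, 102, 116, 151, 167, 168, 168, 167, 167, 168, 170, 170, 157, 121, 97, 97, 100, 100]
275 [100, 102, 118, 141, 146, 145, 152, 150, 141, 134, 138, 150, 153, 123, 101, 100, 99, 97]
280 [109, 114, 125, 141, 148, 139, 135, 136, 141, 142, 144, 145, 158, 176, 205, 217, 217, 222]
285 [141, 141, 138, 136, 138, 131, 134, 147, 147, 141, 142, 151, 168, 205, 232, 233, 233, 232]
289 [124, 123, 122, 130, 143, 143, 141, 141, 143, 142, 141, 149, 170, 201, 226, 232, 232, 232]
292 [224, 183, 141, 146, 179, 209, 221, 219, 220, 234, 235, 227, 216, 219, 230, 233, 233, 232]
296 [231, 231, 231, 232, 232, 231, 230, 231, 232, 232, 233, 234, 234, 234, 234, 235, 235, 235]

262 [93, 90, 91, 94, 95, 95, 96, 100, 105, 110, 110, 103, 94, 94, 95, 96, 94, 93]
266 [101, 151, 223, 242, 241, 239, 240, 239, 239, 240, 241, 236, 188, 116, 93, 96, 99, 101]
270 [107, 117, 148, 173, 176, 173, 170, 168, 172, 172, 173, 173, 157, 109, 93, 98, 100
[... 1580 characters left out ...]
, 157, 151, 150, 151, 153, 154, 155, 154]
158 [126, 126, 127, 129, 130, 127, 121, 121, 128, 143, 166, 195, 213, 214, 198, 175, 161, 145, 142, 142, 142, 142]
164 [124, 124, 126, 129, 125, 121, 116, 108, 104, 106, 119, 132, 148, 149, 144, 138, 127, 126, 123, 122, 123, 122]
172 [243, 243, 244, 246, 240, 221, 162, 122, 106, 116, 133, 145, 148, 145, 137, 126, 123, 124, 125, 125, 126, 123]
178 [246, 246, 246, 244, 236, 213, 171, 137, 127, 133, 142, 149, 157, 183, 223, 241, 245, 241, 228, 206, 177, 152]
182 [236, 241, 242, 243, 236, 213, 169, 139, 137, 140, 139, 140, 153, 197, 229, 240, 242, 243, 244, 246, 247, 247]
A spool red 102 [28.92156863 14.73529412]
B spool red 107 [28.80373832 14.73831776]
```

The tuner stands upright, shifted about 1 mm (under 1 px in both views). The needle was rechecked after withdrawal, and the spool, cup tool, hex tool and torch have not moved.

```bash
python3 -c "
from h import *
print(manip.sign_off())"
```

```text
the job is handed in; nothing more can be done
None
```

I turned the trimmer until the needle pointed at the middle of the tab (about 0.3 mm off), put the tuning tool back upright in its own rack hole about 1 mm from where it started, and handed the job in after about 16 s; the sign-off gave no verdict.

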